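# Centre a finned module on a spring-floated inspection stage

## Task

Centre the brown finned module on the red line of the spring-floated stage by gentle taps of the closed fingers: first tap it along its guide right across the line so that, let go, its middle rests about 15 mm beyond, then tap it back from the opposite side (and again from either side as needed) until, let go, it rests centred on the line. The platen rides on springs and is carried along before the module slips, so allow for its springing back. Tap only the module without pressing on the stage, never grip or lift it, push it harder than about 8 N or far beyond the line, and leave the small parts beside the stage alone.

Things in the scene. Friction and masses are not known exactly. Their poses are not given: they have to be found in the camera images.
- module: loose brown finned module, 70 x 48 x 35 mm, 0.34 to 0.56 kg; origin: centre of its underside. It stands in the channel, its y along the stage's y within 0.03 rad, 35 to 55 mm on the mark's +y side; tap the 70 mm wide end faces (24 mm from its middle). Pushed, it carries the platen along until friction (1 to 4 N) gives way; let go, it rides back with the platen by push force / 200 N/m.
- stage: fixed grey bed, 130 x 264 mm, end blocks 34 mm high; origin: centre of its underside, on the bench; y along the sliding direction. Over it a platen, 116 x 190 mm, slides along y on springs: 200 N/m, 0 at rest, stops at +-22 mm, damper 14 N s/m. On the platen black guide strips, 10 wide and 8 mm high, leave a channel 73 mm wide along y, open at both ends.
- mark (a point): fixed point: where the middle of the red line on the aluminium platen's top face lies when the platen is at rest, 40 mm above the bench; y along the channel, z up. The line lies across the channel amid a white band 60 mm long; red ticks on both strips continue it. The module is centred when, let go and at rest, its origin has y = 0 here.
- transformer: bystander: small grey and cream transformer, 44 x 44 x 36 mm, on the bench beyond the stage; origin: centre of its underside
- flux_tin: bystander: round yellow tin, 53 mm across, 20 mm high, on the bench beyond the stage; origin: centre of its underside
- capacitor: bystander: black cylindrical capacitor lying down, 22 x 50 x 22 mm, on the bench on the robot's side of the stage; origin: centre of its underside
Things that resemble listed ones, but are neither listed nor needed, are in the scene too. Leave any green or orange look-alike of the module alone.

How it is judged:
On the way, in this order (a step that is already met when the one before it is completed fails the run):
1. the module has been tapped across the line and let go: it stands with its middle at least 8 mm beyond the line, on the side away from the start (y of module in the frame of mark below -0.008 m and contact force between the fingers and module below 0.1 N and linear speed of module below 0.01 m/s), for 0.2 s.
2. the module has been tapped back and let go: it stands with its middle within 3 mm of the line (y of module in the frame of mark between -0.003 and 0.003 m and contact force between the fingers and module below 0.1 N and linear speed of module below 0.01 m/s), for 0.2 s.
At the end, for the whole second after the job is handed in: the module stands flat in the channel, let go and at rest, with its middle within 3 mm of the red line's rest position, measured along the channel (y of module in the frame of mark between -0.003 and 0.003 m and z of module in the frame of mark below 0.003 m and angle between module's own z axis and vertical below 0.05 rad and linear speed of module below 0.01 m/s); the robot touches nothing.
It fails at once if the module was pushed or gripped with more than 8 N (contact force between any of the fingers, the arm and module above 8 N).
It fails at once if the robot pressed on the stage or its platen with more than 5 N (contact force between any of the fingers, the arm and stage above 5 N).
It fails at once if the module was pushed more than 45 mm beyond the line (y of module in the frame of mark below -0.045 m).
It fails at once if the module was lifted or tipped (z of module in the frame of mark above 0.008 m or angle between module's own z axis and vertical above 0.2 rad).
It fails at once if a small part beside the stage was moved more than 10 mm (distance of any of transformer, flux_tin, capacitor from where it was at the start of the episode above 0.01 m).
It also fails if it takes over 72 s, if anything falls off the work surface, if the arm or the gripper's body presses on something with over 40 N, if the wrist force passes 120 N, or if a joint passes its speed limit or range.

## Robot

A 6-joint arm with a two-finger parallel gripper is mounted at the origin on a cart in front of the work surface, level with it; the furniture and walls round the work are solid. World frame = base frame: x ahead of the robot, y to its left, z up, the work surface at z = 0. Lengths are in m, angles in rad, forces in N, time in s.
With the tool pointing down it reaches from about 0.375 to 0.9 m from the base axis. Payload 3.1 kg.
Tool frame: the origin (TCP) lies on the centre line of the jaws, within the pads' length; the fingertips stand 22 mm ahead of it and the grasp point (between the pads) lies 3 mm ahead of it; z points along the fingers, y is the line along which they close (so a half turn about z gives the same grasp; the last joint's range is limited). The gripper opens to 85 mm and grips with 20 to 120 N. Pads are 22 mm wide; open, the fingers measure 114 mm over their backs; the gripper's body (76 mm by 85 mm) begins 54 mm behind the grasp point. The pads swing forward as they close: fully open they stand 13 mm farther back than shut.
Start: joints at [-1.323, 0.527, 1.433, -0, 1.181, -0.178], TCP at [0.259, -0.569, 0.253] pointing down, gripper open.
Joint ranges: [-3.08, 3.08], [-0.75, 2.2], [0.22, 2.44], [-1.43, 4.57], [0, 2.65], [-2.85, 2.85]. Speed limits (rad/s): [2.79, 2.79, 3.14, 3.14, 3.14, 3.14].

## Interface

Orientations are given as a unit quaternion [x, y, z, w].
In Python, from station import sense, eyes, job gives the robot as it stands.
- The arm moves only by the tool drive_effector, called after "Request:" as name(argument=value, ...), one argument or row to a line, values as JSON. Schema: {"type":"object","properties":{"offsets":{"type":"object","properties":{"dx":{"type":"array","items":{"type":"number"},"minItems":1,"maxItems":20},"dy":{"type":"array","items":{"type":"number"},"minItems":1,"maxItems":20},"dz":{"type":"array","items":{"type":"number"},"minItems":1,"maxItems":20},"yaw":{"type":"array","items":{"type":"number"},"minItems":1,"maxItems":20},"aperture":{"type":"array","items":{"type":"number"},"minItems":1,"maxItems":20}},"additionalProperties":false,"required":["dx","dy","dz","yaw","aperture"]},"squeeze":{"type":"number"},"only":{"type":"string"},"quiet":{"type":"boolean"},"lines":{"type":"string"}},"required":["offsets"],"additionalProperties":false}. offsets is an object with one list for each field, all of the same length, 1 to 20, a row being the entries at one place: dx, dy, dz (the shift in parts of the range, where 1.0 means 1 m), yaw (a turn about the tool's z in a scale on which 1.0 is 4 rad), aperture (the opening from 0.0 (shut) to 1.0 (fully open)); each row is the pose to reach, as a shift and turn from the pose commanded when the call began, along the tool's axes at that moment; what a row does not reach only later rows make up. A row lasts 1/10 s, in which the tool goes at most 0.05 m and 0.15 rad, less where a joint would pass 70% of its speed; a pose out of reach is approached as far as the arm can. The fingers move at their own pace and stop on an object; squeeze is the grip in N (left out, the last holds). Time passes only in rows, so rows that do not move let the fingers close. The tool returns the time, the measured TCP pose, the force, the opening and the grip force at its end. only (a regular expression) keeps the lines of the reply that match it, lines (a string "A,B") keeps lines A to B, and quiet returns only ok. Input that does not fit is refused with a message, and nothing moves.
- sense(): the state, without advancing time (a new reading comes with each control period).
- eyes.snapshot(name): name is "scene" or "top" or "wrist"; returns a dict with "pixels" (480x640x3 uint8, red, green, blue), "range_z" (480x640 float32, m along the optical axis (not along the pixel's ray), 0 where there is no reading), "fov_y" (degrees; the focal length in pixels is half the picture's height over the tangent of half this angle, whatever the lens; pixels are square), "cx", "cy" (the principal point, pixels), "k1" (the pictures are not rectified: a ray, as slopes to the right and down, at radius r is drawn at 1 + k1 r^2 times it, then the intrinsics apply), "R" (3x3) and "t" (3): a world point X has camera coordinates R X + t; the wrist camera has in their place "hand_eye" (4x4, takes a point from camera to tool coordinates, whose origin is the TCP and whose axes are the flange's). Camera axes: x right, y down, z forward; pixel columns grow to the right and rows downward; lengths in m; the calibration is good to about 2 mm. A picture is of the moment at which its call begins: read the wrist's pose just before it.
- job.sign_off(): hands the job in; it is judged then, once.
The state is a dict: "t": time; "q": joint angles; "qd": joint speeds; "tau": joint torques, N m; "tcp_pos": TCP position; "tool_rot": TCP orientation; "force": force on the tool from outside, world axes, zero at the start; "ft_torque": the same for the moment, N m; "finger_gap": opening from 0.0 (shut) to 1.0 (fully open); "gripper_force": force on a finger pad.
Only numpy, scipy, OpenCV 4.12 (cv2) and the standard library are available. Lean on these libraries where they do the work, as an engineer would, in place of code of your own. Each camera call takes 0.05 s, during which the arm holds its last target. There are 200 camera calls.

## Working session

There is one attempt and no reset: what is moved stays moved. The work goes in short steps, Python scripts to look and compute and a tool call to move; the robot and the scene stay as the last step left them, time stands still between calls to the robot, and variables do not carry over. Pictures are saved under pics/ and viewed, at most 10 in all, crops included, and the job is handed in when it is done.

```bash
mkdir -p pics; python3 - <<'E'
from station import sense,eyes
import cv2,numpy as np
s=sense();print(s)
a=[]
for n in("scene","top"):
    d=eyes.snapshot(n);np.savez(n+"0.npz",**d)
    cv2.imwrite(f"pics/{n}0.png",d["pixels"][:,:,::-1])
    print(n,{k:d[k] for k in d if k not in("pixels","range_z")})
E
```

```text
{'t': 0.0, 'q': array([-1.32251510e+00,  5.28443256e-01,  1.43389402e+00,  4.13681796e-05,
        1.18136503e+00, -1.78498506e-01]), 'qd': array([-0.00098129, -0.00148275,  0.00043447,  0.00083603, -0.00078069,
        0.00051489]), 'tau': array([ 1.51881586e-04, -4.42346227e+01, -1.78020483e+01, -1.82121362e-04,
        8.39654880e-03,  3.00779028e-06]), 'tcp_pos': array([ 0.25858781, -0.56827952,  0.25235026]), 'tool_rot': array([ 9.77319768e-01,  2.11766279e-01, -1.76815671e-05, -1.05485561e-03]), 'force': array([-0.2076123 ,  0.31294171,  0.71505609]), 'ft_torque': array([-0.04891125,  0.02404128, -0.00336055]), 'gripper_force': 0.0, 'finger_gap': 0.9993923581072743}
scene {'fov_y': 42.098056643693894, 'cx': 332.0981202447851, 'cy': 224.69328383896308, 'k1': -0.16534971332480913, 'R': array([[-0.75570113, -0.65490704, -0.00354518],
       [-0.32468662,  0.37934794, -0.8664143 ],
       [ 0.56876568, -0.65359919, -0.49931322]]), 't': array([0.45864373, 0.2376479 , 0.91275996])}
top {'fov_y': 52.375723256225086, 'cx': 322.6291651813238, 'cy': 249.0903692534793, 'k1': -0.03283953769333772, 'R': array([[ 0.01521237, -0.99968463, -0.0199804 ],
       [-0.98477688, -0.011519  , -0.17344111],
       [ 0.17315625,  0.02231469, -0.98464154]]), 't': array([-5.62220758e-04,  5.82122460e-01,  8.34001906e-01])}
```

View pics/top0.png

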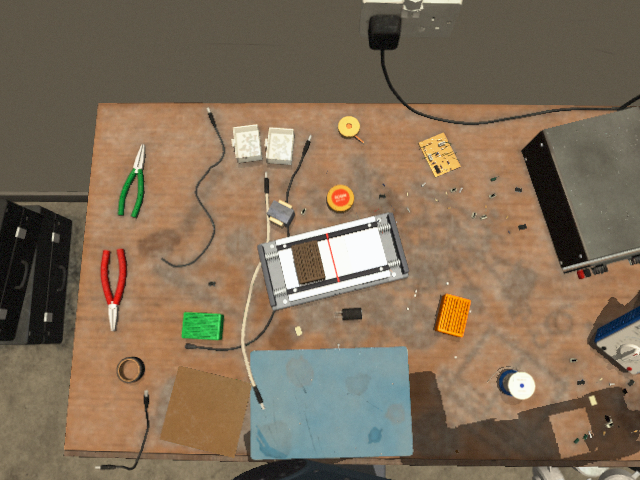

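View pics/scene0.png

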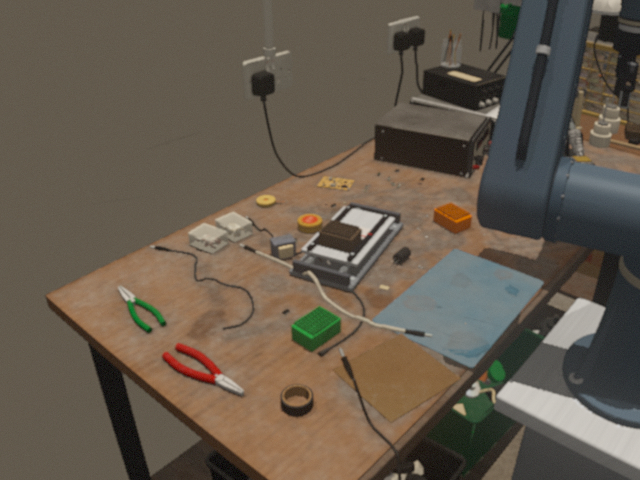

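The top view shows the brown finned module in the stage at (309,261), with the red line at (333,257). Three things could be taken for the module: the brown one at (309,261), a green one at (203,326) and an orange one at (453,315). I choose the brown one in the channel.

```bash
cat > h.py <<'E'
import cv2,numpy as np
def K(d):
    f=240/np.tan(np.radians(d["fov_y"])/2)
    return np.array([[f,0,d["cx"]],[0,f,d["cy"]],[0,0,1]])
def rays(d,uv):
    # inverse of x_d = x(1+k1 r^2)
    p=cv2.undistortPoints(np.float64(uv).reshape(-1,1,2),K(d),np.array([float(d["k1"]),0,0,0,0])).reshape(-1,2)
    return np.c_[p,np.ones(len(p))]
def RT(d,pose=None):
    "camera->world rotation and centre"
    if "R" in d: return d["R"].T,-d["R"].T@d["t"]
    from scipy.spatial.transform import Rotation as Ro
    R=Ro.from_quat(pose["tool_rot"]).as_matrix();H=d["hand_eye"]
    return R@H[:3,:3],R@H[:3,3]+pose["tcp_pos"]
def onplane(d,uv,z,pose=None):
    A,c=RT(d,pose);w=rays(d,uv)@A.T
    return c+w*((z-c[2])/w[:,2])[:,None]
def project(d,X,pose=None):
    A,c=RT(d,pose);p=(np.atleast_2d(X)-c)@A;x=p[:,:2]/p[:,2:]
    x=x*(1+d["k1"]*(x**2).sum(1))[:,None]
    k=K(d);return x*k[0,0]+k[:2,2]
def red(px):
    h=cv2.cvtColor(px,cv2.COLOR_RGB2HSV);return ((h[...,0]<8)|(h[...,0]>172))&(h[...,1]>120)&(h[...,2]>90)
def brown(px):
    h=cv2.cvtColor(px,cv2.COLOR_RGB2HSV);return ((h[...,0]>4)&(h[...,0]<25)&(h[...,1]>60)&(h[...,2]<140)&(h[...,2]>20))
E
python3 - <<'E'
from h import *
d=dict(np.load("top0.npz"));px=d["pixels"]
win=np.zeros(px.shape[:2],bool);win[215:305,262:408]=1
m=red(px)&win;v,u=np.nonzero(m);P=onplane(d,np.c_[u,v],.04)
c,dr=P.mean(0),np.linalg.svd(P-P.mean(0))[2][0];print("red",len(u),c,dr,(P-c)@dr@np.ones(1) if 0 else ((P-c)@dr).min(),((P-c)@dr).max())
b=(brown(px)&win).astype(np.uint8);b=cv2.morphologyEx(b,cv2.MORPH_CLOSE,np.ones((5,5)))
cs=max(cv2.findContours(b,0,2)[0],key=cv2.contourArea);r=cv2.minAreaRect(cs);print("brown",r)
print(onplane(d,cv2.boxPoints(r),.075))
z=d["range_z"][230:300,270:400];A,cc=RT(d)
v,u=np.mgrid[215:305,262:408];uv=np.c_[u.ravel(),v.ravel()];X=cc+(rays(d,uv)*d["range_z"][215:305,262:408].reshape(-1,1))@A.T
print("height hist",np.histogram(X[:,2],bins=np.arange(-.01,.1,.005)))
t=X[(X[:,2]>.07)];print("top pts",len(t),t.mean(0),cv2.minAreaRect(np.float32(t[:,:2])))
cr=cv2.resize(px[200:315,245:425],None,fx=4.4,fy=4.4,interpolation=cv2.INTER_CUBIC)
cv2.imwrite("pics/c0.png",cr[:,:,::-1])
E
```

```text
red 58 [ 0.57093544 -0.009721    0.04      ] [-0.96790471 -0.25131749 -0.        ] -0.04434001651140812 0.047268559041502185
brown ((307.7059020996094, 261.6764831542969), (40.45753479003906, 26.46552085876465), 77.47119140625)
[[0.58486942 0.06385001 0.075     ]
 [0.59572717 0.01832408 0.075     ]
 [0.5256992  0.00178042 0.075     ]
 [0.51505765 0.04666711 0.075     ]]
height hist (array([  87, 2803,  495,  956,  990,   86,  205,  334,  691, 3668,  868,
        810,    9,    9,   22,  694,  317,   25,    0,    0,    0]), array([-0.01 , -0.005,  0.   ,  0.005,  0.01 ,  0.015,  0.02 ,  0.025,
        0.03 ,  0.035,  0.04 ,  0.045,  0.05 ,  0.055,  0.06 ,  0.065,
        0.07 ,  0.075,  0.08 ,  0.085,  0.09 ,  0.095]))
top pts 413 [0.53426284 0.02562759 0.21864843] ((0.5072640180587769, 0.02217290736734867), (0.16855360567569733, 0.04598972946405411), 13.312871932983398)
```

View pics/c0.png

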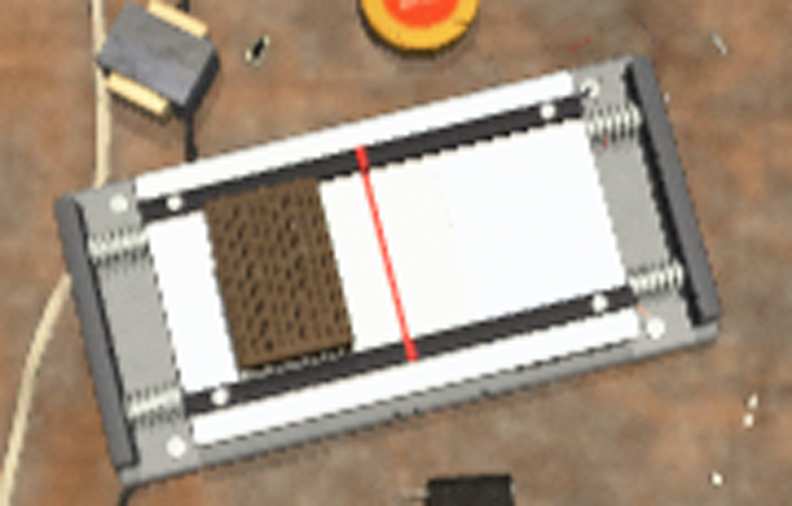

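The crop confirms it: the brown finned module is in the white channel at crop (280,275), left of the red line at (388,255). Next I work out the hover move in tool axes.

```bash
cat >> h.py <<'E'
MARK=np.array([.5709,-.0097]);YAW=.254
def ydir(): return np.array([-np.sin(YAW),np.cos(YAW)])
def rowto(pose,xyz,yaw=None):
    from scipy.spatial.transform import Rotation as Ro
    R=Ro.from_quat(pose["tool_rot"]).as_matrix();d=R.T@(np.array(xyz)-pose["tcp_pos"])
    ty=np.arctan2(R[1,0],R[0,0]);t=0 if yaw is None else -(yaw-ty)  # tool z down
    return np.round(d,4),round((t+np.pi)%(2*np.pi)-np.pi,4)
E
python3 - <<'E'
from h import *
from station import sense
s=sense()
print(rowto(s,[.32,-.35,.25]))
p=MARK+.10*ydir();print(p,rowto(s,[*p,.25],YAW+np.pi/2))
E
```

```text
(array([ 0.1463, -0.1733,  0.0028]), 0.0)
[0.54577224 0.08709151] (array([ 0.5327, -0.4778,  0.0036]), np.float64(-1.398))
```

Units first: turns go in shares of 4 rad. So -1.398 rad / 4 = -0.3495.

Request:
drive_effector(
  offsets={"dx": [0.03, 0.06, 0.09, 0.12, 0.15, 0.18, 0.21, 0.245, 0.28, 0.315, 0.35, 0.39, 0.43, 0.47, 0.505, 0.533, 0.533, 0.533, 0.533, 0.533], "dy": [-0.035, -0.07, -0.105, -0.14, -0.175, -0.2, -0.225, -0.25, -0.275, -0.3, -0.33, -0.36, -0.39, -0.42, -0.45, -0.478, -0.478, -0.478, -0.478, -0.478], "dz": [0, 0, 0, 0, 0, 0, 0, 0, 0, 0, 0, 0, 0, 0, 0, 0, 0, 0, 0, 0], "yaw": [0, 0, 0, 0, 0, -0.0375, -0.075, -0.1125, -0.15, -0.1875, -0.225, -0.2625, -0.3, -0.3375, -0.3495, -0.3495, -0.3495, -0.3495, -0.3495, -0.3495], "aperture": [0, 0, 0, 0, 0, 0, 0, 0, 0, 0, 0, 0, 0, 0, 0, 0, 0, 0, 0, 0]},
  squeeze=20,
)

```text
t: 2.1
tcp_pos: [0.5456, 0.0855, 0.2532]
tool_rot: [0.613, 0.79, -0.0, -0.0]
force: [-1.0, -0.3, 0.5]
finger_gap: 0.005
gripper_force: 0.0
```

```bash
python3 - <<'E'
from h import *
from station import sense,eyes
s=sense();print(s["t"],s["tcp_pos"],s["force"],s["finger_gap"])
d=eyes.snapshot("wrist");print(d["hand_eye"],d["fov_y"]);np.savez("w0.npz",**d)
cv2.imwrite("pics/w0.png",d["pixels"][:,:,::-1])
p=MARK+.10*ydir();print(rowto(s,[*p,.1],YAW+np.pi/2))
E
```

```text
2.1 [0.54556683 0.08554999 0.25321444] [-0.9600308  -0.30019293  0.53437466] 0.005008366123499726
[[-2.47993855e-04 -9.60469783e-01 -2.78384147e-01  7.16314600e-02]
 [ 9.99999957e-01 -1.95214706e-04 -2.17311287e-04  9.40230429e-04]
 [ 1.54376245e-04 -2.78384189e-01  9.60469791e-01 -1.20396573e-01]
 [ 0.00000000e+00  0.00000000e+00  0.00000000e+00  1.00000000e+00]] 61.83074869007591
(array([0.0014, 0.0007, 0.1532]), np.float64(-0.0019))
```

View pics/w0.png

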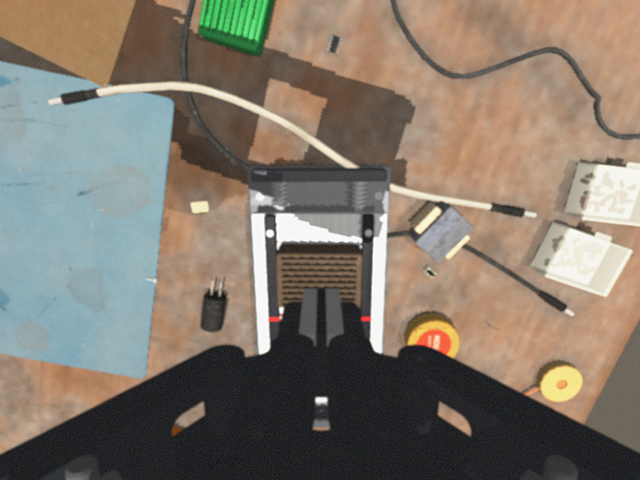

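The wrist view shows the ticks at (273,319) and (366,319), and the module at (320,275) partly behind the fingers. I'll measure from it.

```bash
cat >> h.py <<'E'
def wristmeas(d,s,verbose=1):
    "module y relative to red ticks from both edges; stage frame from ticks"
    px=d["pixels"];ns,lab,st,ce=cv2.connectedComponentsWithStats(red(px).astype(np.uint8))
    ex=project(d,np.r_[MARK+.0415*np.array([np.cos(YAW),np.sin(YAW)]),.048],s)[0],project(d,np.r_[MARK-.0415*np.array([np.cos(YAW),np.sin(YAW)]),.048],s)[0]
    T=[]
    for e in ex:
        i=min(range(1,ns),key=lambda i:np.linalg.norm(ce[i]-e));T.append(onplane(d,ce[i],.048,s)[0]);
        if verbose: print(" tick px",ce[i].round(1),"area",st[i,4])
    T=np.array(T);m=T.mean(0)[:2];ax=(T[0]-T[1])[:2];L=np.linalg.norm(ax);yaw=np.arctan2(ax[1],ax[0])
    yd=np.array([-np.sin(yaw),np.cos(yaw)]);xd=ax/L
    b=cv2.morphologyEx(brown(px).astype(np.uint8),cv2.MORPH_CLOSE,np.ones((5,5)))
    f=lambda z:((onplane(d,np.argwhere(np.ones(b.shape))[:,::-1],z,s)[:,:2]-m)@np.c_[xd,yd]).reshape(*b.shape,2)
    t,bs=f(.075),f(.04)
    b=b&(abs(t[...,0])<.034)&(abs(t[...,1])<.11)
    n,lab,st,_=cv2.connectedComponentsWithStats(b.astype(np.uint8));b=np.isin(lab,[i for i in range(1,n) if st[i,4]>60])
    out={}
    for nm,g,sg in(("+top",t,1),("+base",bs,1),("-top",t,-1),("-base",bs,-1)):
        y=[]
        for c in range(b.shape[1]):
            r=np.nonzero(b[:,c])[0]
            if len(r)>8: y.append((g[r,c,1]*sg).max()*sg)
        y=np.array(y);h=np.histogram(y,np.arange(-.1,.1,.001));k=h[1][h[0].argmax()]+.0005
        w=y[abs(y-k)<.002];out[nm]=(round(np.median(w)-sg*.024,4),len(w))
    print("t",s["t"],"mark",m.round(4),"L",round(L,4),"yaw",round(yaw,4),out)
    return m,yaw,out
E
python3 - <<'E'
from h import *
from station import sense
s=sense();d=dict(np.load("w0.npz"))
m,yaw,o=wristmeas(d,s)
A,c=RT(d,s);print("cam",c,"y in stage",(c[:2]-m)@np.array([-np.sin(yaw),np.cos(yaw)]))
E
```

```text
tick px [365.1 318.4] area 59
 tick px [273.9 318.7] area 59
t 2.15 mark [ 0.5696 -0.0095] L 0.0819 yaw 0.255 {'+top': (np.float64(0.0535), 77), '+base': (np.float64(0.0427), 77), '-top': (np.float64(0.0661), 35), '-base': (np.float64(0.0511), 35)}
cam [0.52880239 0.15513238 0.37370948] y in stage 0.16956772871167552
```

```bash
sed -i 's/if len(r)>8: y/if len(r)>8 and abs(g[r[len(r)\/\/2],c,0])>.026: y/' h.py; python3 - <<'E'
from h import *
from station import sense
wristmeas(dict(np.load("w0.npz")),sense(),0)
E
```

```text
t 2.15 mark [ 0.5696 -0.0095] L 0.0819 yaw 0.255 {'+top': (np.float64(0.0526), 12), '+base': (np.float64(0.0426), 19), '-top': (np.float64(0.0502), 15), '-base': (np.float64(0.0334), 14)}
```

Request:
drive_effector(
  offsets={"dx": [0, 0, 0, 0, 0, 0, 0, -0.005, -0.01, -0.013, -0.014, -0.014, -0.014], "dy": [0, 0, 0, 0, 0, 0, 0, 0, 0, 0, 0, 0, 0], "dz": [0.04, 0.08, 0.12, 0.15, 0.17, 0.18, 0.181, 0.181, 0.181, 0.181, 0.181, 0.181, 0.181], "yaw": [0, 0, 0, 0, 0, 0, 0, 0, 0, 0, 0, 0, 0], "aperture": [0, 0, 0, 0, 0, 0, 0, 0, 0, 0, 0, 0, 0]},
)

```text
t: 3.45
tcp_pos: [0.5496, 0.0733, 0.0726]
tool_rot: [0.612, 0.791, 0.0, 0.0]
force: [-0.2, -0.1, 0.5]
finger_gap: -0.0
gripper_force: 0.0
```

```bash
python3 -c "
from station import sense;s=sense();print(s['tcp_pos'],s['force'],s['finger_gap'])"
```

```text
[0.54961186 0.07334307 0.07257778] [-0.18245857 -0.13933665  0.49341585] -0.00017524348193364637
```

Request:
drive_effector(
  offsets={"dx": [-0.001, -0.002, -0.003, -0.004, -0.005, -0.006, -0.007, -0.008, -0.009, -0.01, -0.012, -0.014, -0.016, -0.018, -0.02, -0.022, -0.024, -0.026, -0.028, -0.03], "dy": [0, 0, 0, 0, 0, 0, 0, 0, 0, 0, 0, 0, 0, 0, 0, 0, 0, 0, 0, 0], "dz": [0, 0, 0, 0, 0, 0, 0, 0, 0, 0, 0, 0, 0, 0, 0, 0, 0, 0, 0, 0], "yaw": [0, 0, 0, 0, 0, 0, 0, 0, 0, 0, 0, 0, 0, 0, 0, 0, 0, 0, 0, 0], "aperture": [0, 0, 0, 0, 0, 0, 0, 0, 0, 0, 0, 0, 0, 0, 0, 0, 0, 0, 0, 0]},
)

```text
t: 5.45
tcp_pos: [0.5567, 0.0443, 0.0723]
tool_rot: [0.612, 0.791, -0.0, -0.0]
force: [-0.9, 4.9, 1.1]
finger_gap: 0.001
gripper_force: 2.1
```

```bash
python3 - <<'E'
from h import *
from station import sense,eyes
s=sense();print(s['tcp_pos'],s['force'],s['force'][:2]@ydir(),(s['tcp_pos'][:2]-[.5696,-.0095])@ydir())
d=eyes.snapshot("wrist");cv2.imwrite("pics/w1.png",d["pixels"][:,:,::-1]);wristmeas(d,s)
E
```

```text
[0.5567209  0.04428095 0.0722932 ] [-0.93334891  4.88419919  1.13963261] 4.962019629929712 0.055291617378634764Traceback (most recent call last):
  File "<stdin>", line 4, in <module>
  File "h.py", line 39, in wristmeas
    i=min(range(1,ns),key=lambda i:np.linalg.norm(ce[i]-e));T.append(onplane(d,ce[i],.048,s)[0]);
ValueError: min() iterable argument is empty
```

View pics/w1.png

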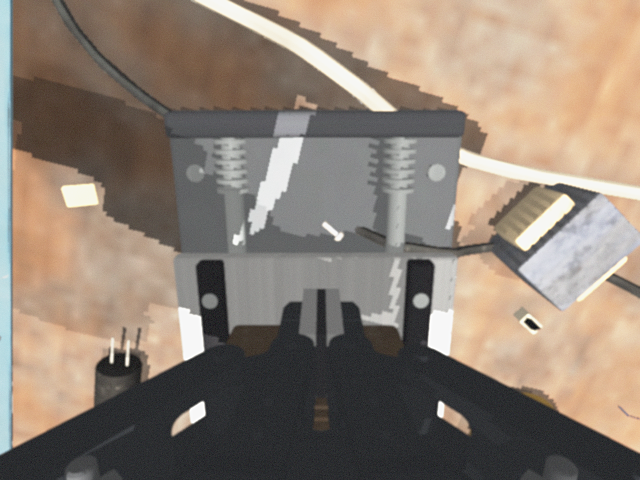

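The fingers are behind the module and pressing at about 5 N. The platen screws show at (210,301) and (421,301); I'll compare them with their rest view to get the platen shift.

```bash
python3 - <<'E'
from h import *
from station import sense,eyes
s=sense();print(s['force'][:2]@ydir())
w0=dict(np.load("w0.npz"));s0=dict(tool_rot=[.613,.79,0,0],tcp_pos=np.array([.54556683,.08554999,.25321444]))
m=np.array([.5696,-.0095])
d=eyes.snapshot("wrist");s=sense()
f=lambda d,uv,s:(onplane(d,uv,.048,s)[:,:2]-m)@ydir()
print("screws rest",f(w0,[[270,233],[369,233]],s0),"now",f(d,[[210,301],[421,301]],s))
print("module + top corner", (onplane(d,[[230,330]],.075,s)[:,:2]-m)@ydir(),"base",(onplane(d,[[230,330]],.04,s)[:,:2]-m)@ydir())
E
```

```text
3.135559458238103
screws rest [0.07998917 0.07972092] now [0.05900703 0.05899453]
module + top corner [0.06126988] base [0.04182513]
```

The platen has been carried 21 mm and the module is about to slip, so springback will be about 21 mm. I keep pushing.

Request:
drive_effector(
  offsets={"dx": [-0.001, -0.003, -0.005, -0.008, -0.011, -0.014, -0.017, -0.02, -0.023, -0.026, -0.029, -0.032, -0.035, -0.038, -0.041, -0.044, -0.047, -0.049, -0.051, -0.052], "dy": [0, 0, 0, 0, 0, 0, 0, 0, 0, 0, 0, 0, 0, 0, 0, 0, 0, 0, 0, 0], "dz": [0, 0, 0, 0, 0, 0, 0, 0, 0, 0, 0, 0, 0, 0, 0, 0, 0, 0, 0, 0], "yaw": [0, 0, 0, 0, 0, 0, 0, 0, 0, 0, 0, 0, 0, 0, 0, 0, 0, 0, 0, 0], "aperture": [0, 0, 0, 0, 0, 0, 0, 0, 0, 0, 0, 0, 0, 0, 0, 0, 0, 0, 0, 0]},
)

```text
t: 7.55
tcp_pos: [0.5702, -0.0063, 0.0723]
tool_rot: [0.612, 0.791, -0.0, 0.0]
force: [-0.7, 3.6, 0.2]
finger_gap: 0.002
gripper_force: 1.8
```

```bash
python3 - <<'E'
from h import *
from station import sense,eyes
s=sense();print(s['force'],s['force'][:2]@ydir(),(s['tcp_pos'][:2]-[.5696,-.0095])@ydir())
d=eyes.snapshot("top");cv2.imwrite("pics/t1.png",cv2.resize(d["pixels"][200:315,245:425],None,fx=4.4,fy=4.4)[:,:,::-1])
d=eyes.snapshot("wrist");cv2.imwrite("pics/w2.png",d["pixels"][:,:,::-1])
E
```

```text
[-0.67099525  3.63311731  0.15185865] 3.685155041033273 0.002967286809603402
```

View pics/w2.png

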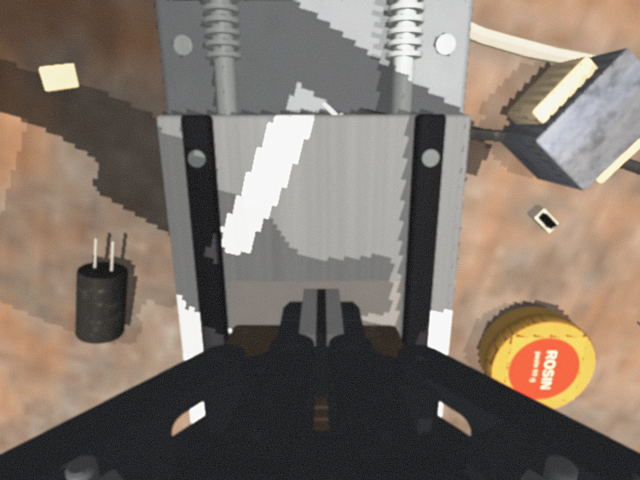

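The screws are now at (197,158) and (431,158). I'll compute the platen shift before letting go.

```bash
python3 - <<'E'
from h import *
from station import sense,eyes
d=eyes.snapshot("wrist");s=sense();m=np.array([.5696,-.0095])
g=lambda uv,z:(onplane(d,uv,z,s)[:,:2]-m)@ydir()
print("shift",g([[197,158],[431,158]],.048)-.0798,"tcp",(s['tcp_pos'][:2]-m)@ydir(),"F",s['force'][:2]@ydir())
print("band edge",g([[320,282]],.04))
E
```

```text
shift [-0.01728151 -0.0173066 ] tcp 0.0031402257835004303 F 4.3257212756623655
band edge [0.01183415]
```

Request:
drive_effector(
  offsets={"dx": [0.002, 0.004, 0.007, 0.01, 0.013, 0.016, 0.019, 0.022, 0.026, 0.032, 0.036, 0.036, 0.036, 0.01, -0.03, -0.07, -0.11, -0.13, -0.133, -0.133], "dy": [0, 0, 0, 0, 0, 0, 0, 0, 0, 0, 0, 0, 0, 0, 0, 0, 0, 0, 0, 0], "dz": [0, 0, 0, 0, 0, 0, 0, 0, 0, 0, -0.01, -0.05, -0.09, -0.13, -0.16, -0.17, -0.17, -0.17, -0.17, -0.17], "yaw": [0, 0, 0, 0, 0, 0, 0, 0, 0, 0, 0, 0, 0, 0, 0, 0, 0, 0, 0, 0], "aperture": [0, 0, 0, 0, 0, 0, 0, 0, 0, 0, 0, 0, 0, 0, 0, 0, 0, 0, 0, 0]},
)

```text
t: 9.7
tcp_pos: [0.6028, -0.134, 0.2417]
tool_rot: [0.612, 0.791, 0.0, -0.001]
force: [0.5, 0.1, 0.9]
finger_gap: 0.001
gripper_force: 0.0
```

```bash
python3 - <<'E'
from h import *
from station import sense,eyes
s=sense();d=eyes.snapshot("wrist");np.savez("w3.npz",**d);cv2.imwrite("pics/w3.png",d["pixels"][:,:,::-1]);print(s["tcp_pos"])
wristmeas(d,s)
E
```

```text
[ 0.60279361 -0.13396502  0.24171895]
 tick px [376.1  39. ] area 88
 tick px [259.   39.4] area 58
t 9.7 mark [ 0.5687 -0.0096] L 0.0836 yaw 0.2563 {'+top': (np.float64(-0.016), 26), '+base': (np.float64(-0.008), 35), '-top': (np.float64(-0.0133), 21), '-base': (np.float64(-0.0109), 30)}
```

View pics/w3.png

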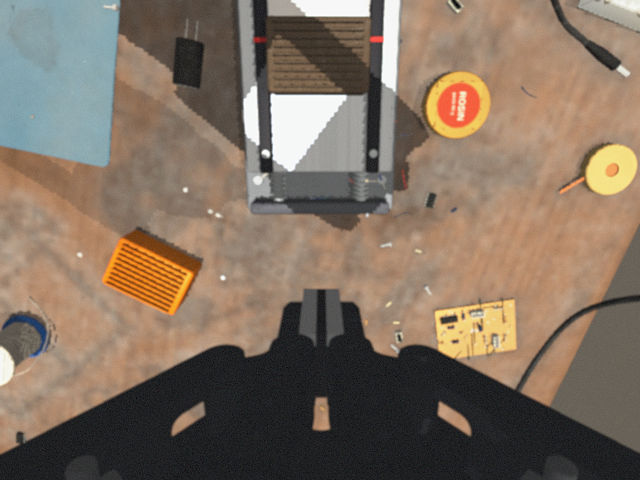

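Step 1 is met: the module is let go at about -15 mm, seen between v=17 and 93 with the ticks at v=39. Next I go down on the -y side and approach slowly.

Request:
drive_effector(
  offsets={"dx": [0.01, 0.025, 0.035, 0.042, 0.044, 0.044, 0.044, 0.05, 0.056, 0.061, 0.064, 0.066, 0.067, 0.068], "dy": [0, 0, 0, 0, 0, 0, 0, 0, 0, 0, 0, 0, 0, 0], "dz": [0.03, 0.06, 0.1, 0.14, 0.16, 0.168, 0.169, 0.169, 0.169, 0.169, 0.169, 0.169, 0.169, 0.169], "yaw": [0, 0, 0, 0, 0, 0, 0, 0, 0, 0, 0, 0, 0, 0], "aperture": [0, 0, 0, 0, 0, 0, 0, 0, 0, 0, 0, 0, 0, 0]},
)

```text
t: 11.15
tcp_pos: [0.5866, -0.069, 0.0734]
tool_rot: [0.612, 0.791, 0.0, 0.0]
force: [-0.8, 0.5, -0.5]
finger_gap: -0.001
gripper_force: 0.0
```

```bash
python3 - <<'E'
from h import *
from station import sense,eyes
s=sense();print(s["tcp_pos"],(s['tcp_pos'][:2]-[.5692,-.0095])@ydir(),s['force'][:2]@ydir())
E
```

```text
[ 0.58661875 -0.06903004  0.07342358] -0.06199696290079687 0.6545447632278191
```

Request:
drive_effector(
  offsets={"dx": [0.002, 0.004, 0.006, 0.007, 0.008, 0.009, 0.01, 0.011, 0.012, 0.013, 0.014, 0.015, 0.017, 0.019, 0.021, 0.023, 0.025, 0.027, 0.029, 0.03], "dy": [0, 0, 0, 0, 0, 0, 0, 0, 0, 0, 0, 0, 0, 0, 0, 0, 0, 0, 0, 0], "dz": [0, 0, 0, 0, 0, 0, 0, 0, 0, 0, 0, 0, 0, 0, 0, 0, 0, 0, 0, 0], "yaw": [0, 0, 0, 0, 0, 0, 0, 0, 0, 0, 0, 0, 0, 0, 0, 0, 0, 0, 0, 0], "aperture": [0, 0, 0, 0, 0, 0, 0, 0, 0, 0, 0, 0, 0, 0, 0, 0, 0, 0, 0, 0]},
)

```text
t: 13.15
tcp_pos: [0.5793, -0.0399, 0.0734]
tool_rot: [0.612, 0.791, 0.0, 0.0]
force: [-0.1, -3.3, -1.9]
finger_gap: 0.0
gripper_force: 1.5
```

Request:
drive_effector(
  offsets={"dx": [0.001, 0.003, 0.005, 0.007, 0.009, 0.01, 0.011, 0.011, 0.011], "dy": [0, 0, 0, 0, 0, 0, 0, 0, 0], "dz": [0, 0, 0, 0, 0, 0, 0, 0, 0], "yaw": [0, 0, 0, 0, 0, 0, 0, 0, 0], "aperture": [0, 0, 0, 0, 0, 0, 0, 0, 0]},
)

```text
t: 14.05
tcp_pos: [0.5762, -0.0293, 0.0734]
tool_rot: [0.612, 0.791, -0.0, 0.0]
force: [0.7, -3.4, -0.1]
finger_gap: 0.002
gripper_force: 1.6
```

```bash
python3 - <<'E'
from h import *
from station import sense,eyes
s=sense();print((s['tcp_pos'][:2]-[.5692,-.0095])@ydir(),s['force'][:2]@ydir())
d=eyes.snapshot("wrist");np.savez("w4.npz",**d,**{"tool_rot":s["tool_rot"],"tcp_pos":s["tcp_pos"]});cv2.imwrite("pics/w4.png",d["pixels"][:,:,::-1])
E
```

```text
-0.020934873198707016 -3.45996197425197
```

View pics/w4.png

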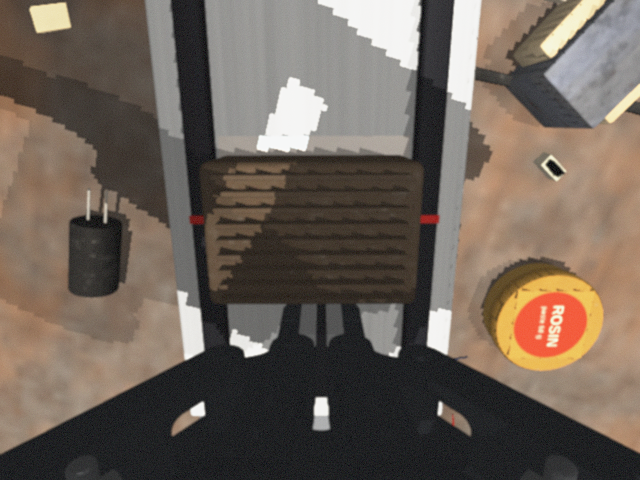

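The wrist view now shows both red ticks at (197,219) and (429,219), and the module's top edges at v≈158 and 302. The module's offset from the ticks is where it will rest.

```bash
python3 - <<'E'
from h import *
d=dict(np.load("w4.npz"));m=np.array([.5692,-.0095])
g=lambda uv,z:(onplane(d,uv,z,d)[:,:2]-m)@ydir()
print("ticks",g([[197,219],[429,219]],.048),"edges",g([[320,158],[320,302]],.075))
A,c=RT(d,d);print((c[:2]-m)@ydir(),c[2])
h=cv2.cvtColor(d["pixels"],cv2.COLOR_RGB2GRAY)
for u in(235,270,300,380,400): print(u,h[150:166,u],h[292:310,u])
E
```

```text
ticks [0.01591869 0.01590977] edges [ 0.04062479 -0.00521055]
0.050702355309347066 0.1937471303358032
235 [124 118 118 114 105  88  57  41  31  46  42  38  45  50  47  56] [ 46  42  44  42  33  45  40  41  44  44  49  70  95 106 112 110 111 109]
270 [152 140 124 115 106  80  50  45  42  33  47  47  61  72  78  83] [ 39  42  40  37  44  43  40  44  43  43  43  68  88 107 111 108 110 111]
300 [173 120 116 115 102  82  46  42  43  47  39  39  49  56  53  60] [49 40 42 46 46 44 32 50 50 37 48 46 28 31 34 43 44 47]
380 [170 168 155 133 102  73  46  41  41  44  34  49  46  56  53  59] [ 42  41  35  40  48  43  44  59  61  60  59  72  94 105 107 109 109 116]
400 [170 165 168 166 147 112  65  45  44  41  40  37  50  55  53  59] [ 43  41  39  41  39  43  47  48  40  48  53  66  97 107 105 107 110 110]
```

Request:
drive_effector(
  offsets={"dx": [-0.002, -0.004, -0.007, -0.01, -0.013, -0.016, -0.019, -0.023, -0.03, -0.038, -0.044, -0.046, -0.048, -0.048, -0.048, -0.048, -0.048, -0.048], "dy": [0, 0, 0, 0, 0, 0, 0, 0, 0, 0, 0, 0, 0, 0, 0, 0, 0, 0], "dz": [0, 0, 0, 0, 0, 0, 0, 0, 0, -0.01, -0.03, -0.05, -0.09, -0.13, -0.15, -0.16, -0.16, -0.16], "yaw": [0, 0, 0, 0, 0, 0, 0, 0, 0, 0, 0, 0, 0, 0, 0, 0, 0, 0], "aperture": [0, 0, 0, 0, 0, 0, 0, 0, 0, 0, 0, 0, 0, 0, 0, 0, 0, 0]},
)

```text
t: 15.9
tcp_pos: [0.5875, -0.0757, 0.2324]
tool_rot: [0.612, 0.791, -0.0, -0.001]
force: [-1.3, 0.0, -0.7]
finger_gap: 0.002
gripper_force: 0.0
```

```bash
python3 - <<'E'
from h import *
from station import sense,eyes
s=sense();d=eyes.snapshot("wrist");np.savez("w5.npz",**d,**{"tool_rot":s["tool_rot"],"tcp_pos":s["tcp_pos"]});cv2.imwrite("pics/w5.png",d["pixels"][:,:,::-1])
wristmeas(d,s);A,c=RT(d,s);print(c)
t=eyes.snapshot("top");np.savez("top5.npz",**t);cv2.imwrite("pics/t5.png",cv2.resize(t["pixels"][200:315,245:425],None,fx=4.4,fy=4.4)[:,:,::-1])
E
```

```text
 tick px [375. 126.] area 65
 tick px [262.3 126.5] area 67
t 15.9 mark [ 0.5692 -0.0093] L 0.0826 yaw 0.2577 {'+top': (np.float64(-0.0027), 25), '+base': (np.float64(-0.0004), 34), '-top': (np.float64(0.0012), 22), '-base': (np.float64(-0.002), 31)}
[ 0.57067096 -0.00622888  0.3529159 ]
```

View pics/w5.png

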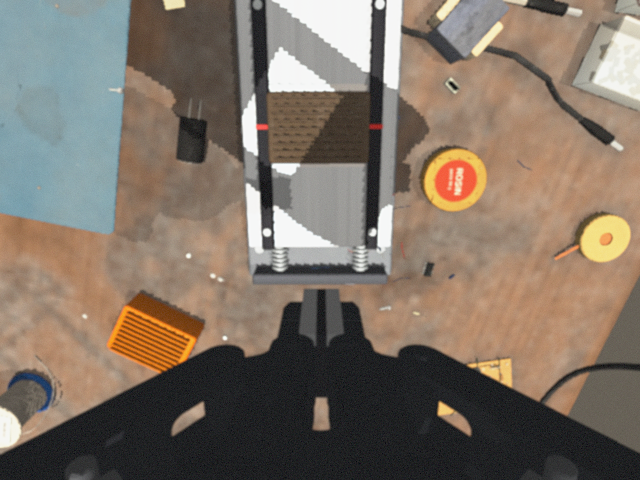

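The module is let go and straddles the ticks: edges at v≈91 and 164, ticks at v≈126. I'll check with subpixel edges here and in the top view.

```bash
python3 - <<'E'
from h import *
d=dict(np.load("w5.npz"));h=cv2.cvtColor(d["pixels"],cv2.COLOR_RGB2GRAY).astype(float)
def edge(p,o,thr): # subpixel crossing
    i=np.nonzero((p[:-1]-thr)*(p[1:]-thr)<0)[0][0];return o+i+(p[i]-thr)/(p[i]-p[i+1])
m,yaw,_=wristmeas(d,d,0);yd=np.array([-np.sin(yaw),np.cos(yaw)])
g=lambda uv,z:(onplane(d,uv,z,d)[:,:2]-m)@yd
for a,b in((275,295),(295,320),(320,345),(345,362)):
    p=h[:,a:b].mean(1);r=[]
    for lo,hi,in_ in((82,100,p[98:104].mean()),(155,174,p[150:156].mean())):
        q=p[lo:hi];out=q[0] if lo<100 else q[-1];r.append(edge(q,lo,(out+in_)/2))
    y=g([[(a+b)/2,r[0]],[(a+b)/2,r[1]]],.075);print(a,np.round(r,2),y.round(4),"len",round(y[0]-y[1],4),"mid",y.mean().round(4))
t=dict(np.load("top5.npz"));px=t["pixels"];win=np.zeros(px.shape[:2],bool);win[215:305,262:408]=1
r=red(px)&win;v,u=np.nonzero(r);P=onplane(t,np.c_[u,v],.048);print("top red",len(u),((P[:,:2]-m)@np.c_[[np.cos(yaw),np.sin(yaw)],yd]).round(4))
E
```

```text
Traceback (most recent call last):
  File "h.py", line 56, in wristmeas
    print("t",s["t"],"mark",m.round(4),"L",round(L,4),"yaw",round(yaw,4),out)
              ~^^^^^
KeyError: 't'
```

View pics/t5.png

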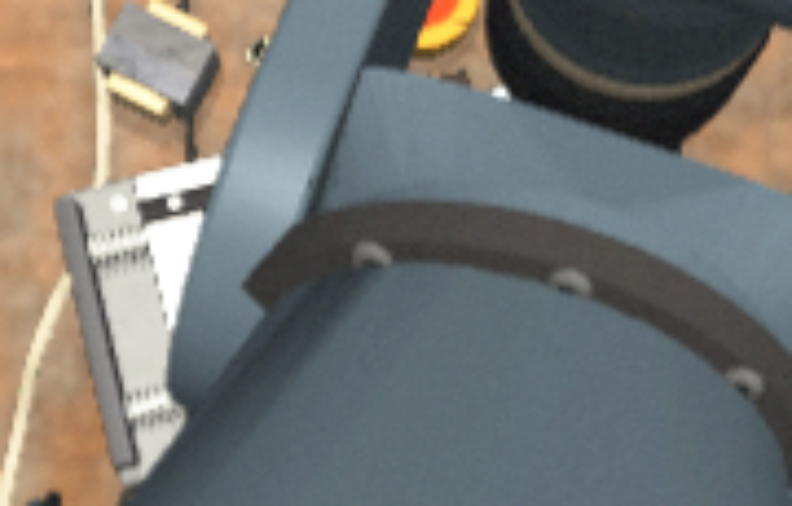

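The arm hides the stage in the top view, so only the wrist picture helps.

```bash
python3 - <<'E'
from h import *
d=dict(np.load("w5.npz"));h=cv2.cvtColor(d["pixels"],cv2.COLOR_RGB2GRAY).astype(float)
def edge(p,o,thr):
    i=np.nonzero((p[:-1]-thr)*(p[1:]-thr)<0)[0][0];return o+i+(p[i]-thr)/(p[i]-p[i+1])
d["t"]=0;m,yaw,_=wristmeas(d,d,0);yd=np.array([-np.sin(yaw),np.cos(yaw)])
g=lambda uv,z:(onplane(d,uv,z,d)[:,:2]-m)@yd
for a,b in((275,295),(295,320),(320,345),(345,362)):
    p=h[:,a:b].mean(1);r=[]
    for lo,hi,in_ in((82,100,p[98:104].mean()),(155,174,p[150:156].mean())):
        q=p[lo:hi];out=q[0] if lo<100 else q[-1];r.append(edge(q,lo,(out+in_)/2))
    y=g([[(a+b)/2,r[0]],[(a+b)/2,r[1]]],.075);print(a,np.round(r,2),y.round(4),"len",round(y[0]-y[1],4),"mid",y.mean().round(4))
E
```

```text
t 0 mark [ 0.5692 -0.0093] L 0.0826 yaw 0.2577 {'+top': (np.float64(-0.0027), 25), '+base': (np.float64(-0.0004), 34), '-top': (np.float64(0.0012), 22), '-base': (np.float64(-0.002), 31)}
275 [ 91.25 162.42] [ 0.0223 -0.0235] len 0.0459 mid -0.0006
295 [ 91.07 162.93] [ 0.0224 -0.0239] len 0.0463 mid -0.0008
320 [ 91.21 162.87] [ 0.0222 -0.024 ] len 0.0462 mid -0.0009
345 [ 90.99 162.71] [ 0.0223 -0.0239] len 0.0462 mid -0.0008
```

```bash
python3 -c "
from station import job,sense
s=sense();print(s['t'],s['force']);print(job.sign_off())"
```

```text
16.0 [-0.18912277  0.1869446   0.65507477]
the job is handed in; nothing more can be done
None
```

The job is handed in at 16 s: I tapped the module across to about 15 mm beyond the red line, then back, and it rests let go about 0.8 mm short of centre by the wrist camera (limit 3 mm); the verdict was not shown.

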